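Poke the stuck bottle seat out of the capping stand

ROBOT

A 7-joint arm with a two-finger parallel gripper is mounted at the origin on the work surface. World frame = base frame: x ahead of the robot, y to its left, z up, the work surface at z = 0. Lengths are in m, angles in degrees, forces in N, time in s.
With the tool pointing down it reaches from about 0.425 to 0.875 m from the base axis. Payload 4.7 kg.
Tool frame: the origin (TCP) lies midway between the tips of the shut fingers; the grasp point (between the pads) lies 19 mm behind it; z points along the fingers, y is the direction in which the jaws open and shut (so a half turn about z gives the same grasp; the last joint's range is limited). The gripper opens to 87 mm and grips with 3 to 60 N. Pads are 19 mm wide; open, the fingers measure 117 mm over their backs; the gripper's body (75 mm by 190 mm) begins 51 mm behind the grasp point.
Start: joints at [-71.729, 18.392, -4.016, 83.108, 1.295, 78.541, -3.26], TCP at [0.195, 0.62, 0.223] pointing down, gripper open.
Joint ranges: [-163.93, 163.93], [-17.29, 119.83], [-79.2, 71.16], [3.27, 140.29], [-89.18, 269.18], [5.43, 117.66], [-154.24, 154.24]. Speed limits (degrees/s): [147.25, 147.25, 180, 180, 180, 180, 180].

INTERFACE

Orientations are given as [roll, pitch, yaw] about the fixed x, y, z axes, in that order (R = Rz(yaw) Ry(pitch) Rx(roll)).
In Python, from cell import env gives the robot as it stands.
- The arm moves only by the tool apply_moves, never from a script. Its argument "targets" is a list of rows, each a list of 2 entries, a list of its own where there are three numbers: the shift along the world's x, y, z in mm, then the turn, a rotation vector about the world's x, y, z in rad. A call has 1 to 8 rows; each row is the pose to reach, as a shift and turn from the pose commanded when the call began; what a row does not reach only later rows make up. A row lasts 1/10 s, in which the tool goes at most 50 mm and 8.59 degrees, less where a joint would pass 70% of its speed; a pose out of reach is approached as far as the arm can. A call with a gripper value outside its range is refused whole. "hand" is the finger opening in mm, from 0 to 87, set as the call begins (left out, the last holds). The fingers move at their own pace and stop on an object; "squeeze" is the grip in N (left out, the last holds). Time passes only in rows, so rows that repeat a pose let the fingers close. It gives the time, the measured TCP pose, the force and the opening at its end, in the units of the state.
- env.get_obs(): the state, without advancing time (a new reading comes with each control period).
- env.read_camera(name): name is "scene" or "top" or "wrist"; returns a dict with "image" (400x640x3 uint8, red, green, blue), "camera_matrix" (3x3 intrinsics, pixels), "camera_from_world" (4x4, takes a point from world to camera coordinates); the wrist camera has in their place "mount" (4x4, takes a point from camera to tool coordinates, whose origin is the TCP and whose axes are the flange's). Camera axes: x right, y down, z forward; pixel columns grow to the right and rows downward; lengths in m; the calibration is good to about 2 mm. The wrist camera is an equidistant fisheye: a pixel r from the principal point sees the ray r / f radians off the axis. A picture is of the moment at which its call begins: read the wrist's pose just before it. There is no depth.
- env.sign_off(): hands the job in, once; it reports no verdict.
Trained networks look in a picture, given as the dict that the camera call returned (one of the last four; its "shot" number tells which), for a name from the list of things; names that differ only in an ending like _2 or _b are one class to them, and where a whole thing is asked for, a point or a joint stands for the part that bears it (a point fixed in the world has none). Each returns a list of dicts, best first, with "conf" (0 to 1); they miss things now and then, are a little off and sometimes report something else, mostly with a low value. They report only what shows in the picture. A call takes as long as a camera call. They do not tell look-alikes from the thing itself.
- env.regions_of(picture, target): "region" (400x640 bool, what is visible of it) and "rect" ([left, top, right, bottom] in pixels, round what is visible of it).
The state is a dict: "time_s": time; "qpos": joint angles; "joint_velocities": joint speeds; "effort": joint torques, N m; "tool_pos": TCP position; "tool_rot": TCP orientation; "force": force on the tool from outside, world axes, zero at the start; "wrist_torque": the same for the moment, N m; "grip_width": finger opening in m.
Only numpy, scipy, OpenCV 4.12 (cv2) and the standard library are available. Lean on these libraries where they do the work, as an engineer would, in place of code of your own. Each camera call takes 0.05 s, during which the arm holds its last target. There are 200 camera calls.

TASK

The nylon bottle seat is stuck in the socket of the capping stand: take the C-shaped poker by its handle, bring its lower arm in under the stand and poke the seat up from below, through the off-centre hole in the backing plate, until it stands a good centimetre proud; feel for the hole gently and do not force the poker against the stand. Stand the poker back upright on its rubber mat, then lift the seat out, set it down in the metal tray without dropping it, and leave the bottle, carton and jar alone.

Things in the scene. Friction and masses are not known exactly. Their poses are not given: they have to be found in the camera images.
- stand: Fixed capping stand. Origin: centre of its underside on the table, straight below the socket axis; axes along its sides, z up. Socket plate 110 (x) by 90 (y) mm, z = 66 to 92 mm, with a round through socket 37.5 mm wide at its centre, carried by two side walls (8 mm thick, 90 mm long, at x = +-51 mm; feet to x = +-81). Open below at its -y and +y ends, 94 mm wide, 60 mm high.
- socket (a point): Centre of the socket's mouth, level with the plate's top, 92 mm above the table (axes of the stand). Four spring pads in the socket's wall, 4 to 10 mm below the mouth, grip the seat.
- underside (a point): Point on the socket axis, 60 mm above the table, level with the underside of the 54 x 54 x 6 mm backing plate, the socket's floor. Its square access hole, 15 x 15 mm, is centred 7 mm off the axis, but the plate is turned to an unknown angle: feel for the hole round that 7 mm circle. Tip stops at 60 mm: missed; passes up to the seat at 66 mm: found. Over 30 N harms the plate.
- insert_center (a point): Centre of the bottle seat: loose solid white nylon disc, 36 mm across, 24 mm high, 60 g. At first it sits on the socket floor, top 2 mm below the plate's top, centre 78 mm above the table. The pads grip it: it takes about 5 to 12 N to move it up, and it stays where pushed for up to 18 mm of travel. 15 mm of travel leaves 13 mm proud, enough to pinch and pull out from above.
- poker_grip (a point): Centre of the poker's handle, an upright square bar 20 x 20 mm, 48 mm high. The poker is a loose 300 g steel C-frame standing upright on its lower arm, 172 mm high, its underside 148 mm below this point. Axes: z up; the C opens to +y. Top arm right under the handle: 20 mm wide, 12 thick, y = +10 to -76 mm. Spine 20 x 14 mm at y = -62 to -76 mm joins both arms.
- poker_tip (a point): Centre of the top face of the poking pin: upright, round, 10 mm across, 30 mm long, on the lower arm, straight below the handle (108 mm under its centre, 40 mm above the poker's underside). Same axes. Open throat above it up to the top arm: 72 mm.
- poker_foot (a point): Middle of the lower arm on the poker's underside, 32 mm from the handle's axis towards the poker's -y. The lower arm is 20 mm wide, 10 mm thick, 12 mm past the pin's axis on the +y side; a cross foot 60 mm wide (x), 16 (y), 10 mm thick lies under the spine.
- mat_center (a point): Centre of the top of the poker's mat: fixed black rubber sheet 160 by 160 mm, 3 mm thick, where the poker stands at the start.
- tray: Fixed open aluminium tray, 150 (x) by 130 (y) by 30 mm high, walls and floor 4 mm. Origin: centre of its underside on the table, z up.
- bottle: Bystander: small amber bottle, 52 mm across, 110 mm high; origin at the centre of its underside. Leave alone.
- carton: Bystander: paper carton 45 by 70 by 90 mm high; origin at the centre of its underside. Leave alone.
- jar: Bystander: white jar, 56 mm across, 60 mm high; origin at the centre of its underside. Leave alone.
Mind the look-alikes: they are no part of the job. There is more than one size of the part that bears poker_grip; the job needs the middle-sized. There is more than one size of the tray; the job needs the smaller.

How it is judged:
By the outcome, as a careful person would: the job done as asked, in the order asked, and still so for the second after the job is handed in, with the robot touching nothing.
It also fails if it takes over 72 s, if anything falls off the work surface, if the arm or the gripper's body presses on something with over 40 N, if the wrist force passes 120 N, or if a joint passes its speed limit or range.

## Working session

There is one attempt and no reset: what is moved stays moved. The work goes in short steps, Python scripts to look and compute and a tool call to move; the robot and the scene stay as the last step left them, time stands still between calls to the robot, and variables do not carry over. Pictures are saved under pics/ and viewed, about 8 in all and at most 12, crops included, and the job is handed in when it is done.

Besides the shell and the picture viewer there is one more tool, called by a JSON object that holds its "method" and its "body", one argument or row to a line. apply_moves: Moves the arm, as the interface text tells. Its arguments: {"type":"object","properties":{"targets":{"type":"array","items":{"type":"array"}},"hand":{"type":"number"},"squeeze":{"type":"number"}},"required":["targets"]}

```bash
mkdir -p pics; ls
cat > h.py <<'E'
import numpy as np, cv2
from cell import env
def save(p,n): cv2.imwrite('pics/'+n,cv2.cvtColor(p['image'],cv2.COLOR_RGB2BGR))
def ray(p,u,v):
    K=p['camera_matrix'];T=np.array(p['camera_from_world']);R=T[:3,:3];t=T[:3,3]
    return -R.T@t, R.T@np.linalg.inv(K)@np.array([u,v,1.])
def onz(p,u,v,z):
    c,d=ray(p,u,v); return c+d*(z-c[2])/d[2]
def proj(p,X):
    T=np.array(p['camera_from_world']);x=T[:3,:3]@np.array(X)+T[:3,3];q=np.array(p['camera_matrix'])@x;return q[:2]/q[2]
E
python3 - <<'E'
from h import *
for n in ['top','scene']:
    p=env.read_camera(n); save(p,n+'0.png')
    print(n,np.round(ray(p,320,200),3))
    for t in ['stand','tray','poker_grip','insert_center','bottle','carton','jar','mat_center','poker_foot']:
        try: r=env.regions_of(p,t)
        except Exception as e: print(t,e); continue
        for d in r[:4]:
            if d['conf']>.2:
                ys,xs=np.nonzero(d['region']); print(t,round(d['conf'],2),d['rect'],np.round([xs.mean(),ys.mean()],1), np.round(onz(p,xs.mean(),ys.mean(),0.03)[:2],3))
print(env.get_obs())
E
```

```text
pics
top [[ 3.340e-01  1.600e-02  1.177e+00]
 [ 1.350e-01 -1.000e-03 -9.910e-01]]
stand 0.85 [275.7, 145.8, 311.6, 198.7] [294.8 173.2] [0.567 0.089]
stand 0.37 [194.5, 182.2, 242.7, 236.5] [218.  210.3] [0.454 0.303]
tray 0.66 [191.0, 183.5, 243.3, 238.0] [218.3 210.3] [0.454 0.303]
tray 0.22 [387.9, 183.9, 426.5, 212.4] [406.7 195. ] [ 0.511 -0.234]
poker_grip 0.77 [327.6, 208.2, 347.2, 235.5] [336.7 221.9] [ 0.429 -0.034]
poker_grip 0.58 [388.9, 186.0, 426.6, 208.0] [406.8 195.4] [ 0.51  -0.234]
poker_grip 0.58 [395.2, 260.9, 462.2, 303.6] [423.9 283.8] [ 0.262 -0.281]
insert_center 0.69 [288.9, 161.0, 298.5, 172.2] [294.  166.9] [0.585 0.092]
bottle 0.87 [221.7, 122.1, 241.7, 139.1] [231.9 129.8] [0.691 0.277]
carton 0.66 [372.9, 110.5, 400.3, 134.3] [384.7 121. ] [ 0.73 -0.17]
carton 0.56 [274.1, 144.5, 310.8, 204.1] [295.  173.4] [0.566 0.089]
jar 0.76 [298.9, 103.9, 317.3, 128.6] [309.3 115.3] [0.741 0.052]
mat_center 0.85 [369.2, 171.9, 429.1, 229.8] [396.1 200.6] [ 0.494 -0.203]
poker_foot 0.92 [386.2, 183.0, 426.8, 211.2] [407.2 195.5] [ 0.51  -0.235]
poker_foot 0.6 [375.6,
[... 1100 characters left out ...]
 -0.245]
{'time_s': 1.0, 'qpos': array([-71.72738079,  18.39117544,  -4.01733504,  83.10684097,
         1.29688473,  78.54185937,  -3.25944557]), 'joint_velocities': array([-0.03060425,  0.10670974,  0.11055384,  0.02040728,  0.05036395,
       -0.00406632, -0.05540149]), 'effort': array([-2.55325758e-04, -4.91107428e+01, -4.02818928e-01, -3.12778759e+01,
       -6.36253436e-02,  3.36566521e-02,  2.88685760e-05]), 'tool_pos': array([0.19511029, 0.62004787, 0.22260143]), 'tool_rot': array([1.79994632e+02, 4.21265898e-03, 1.62538262e+02]), 'force': array([-0.86057536,  0.46639721,  0.97560237]), 'wrist_torque': array([-0.00442935,  0.00930578, -0.03267648]), 'grip_width': 0.08695067252630818}
```

Run:
```python
import cv2,numpy as np
a=cv2.imread('pics/top0.png')[90:310,180:480]; b=cv2.imread('pics/scene0.png')[60:350,160:480]
cv2.imwrite('pics/a.png',cv2.resize(a,(800,587),interpolation=cv2.INTER_CUBIC)); cv2.imwrite('pics/b.png',cv2.resize(b,(660,598),interpolation=cv2.INTER_CUBIC))
```

```text
(no output)
```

View pics/a.png

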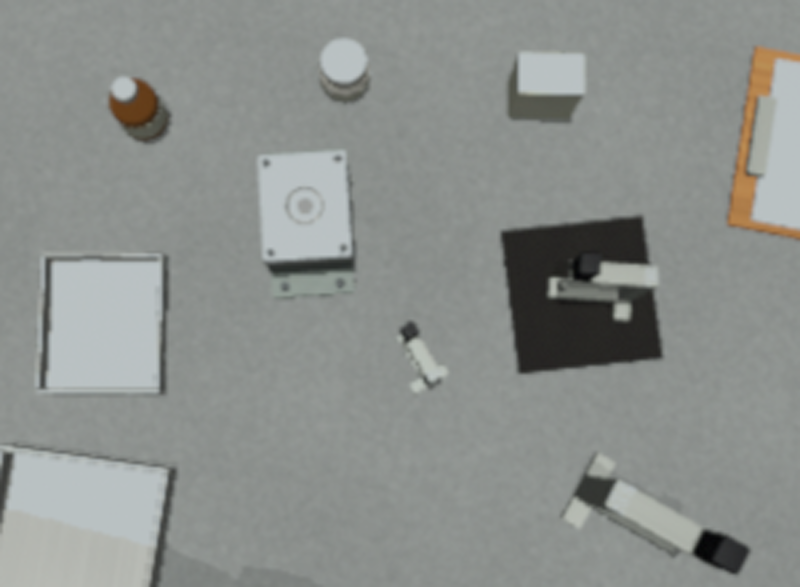

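View pics/b.png

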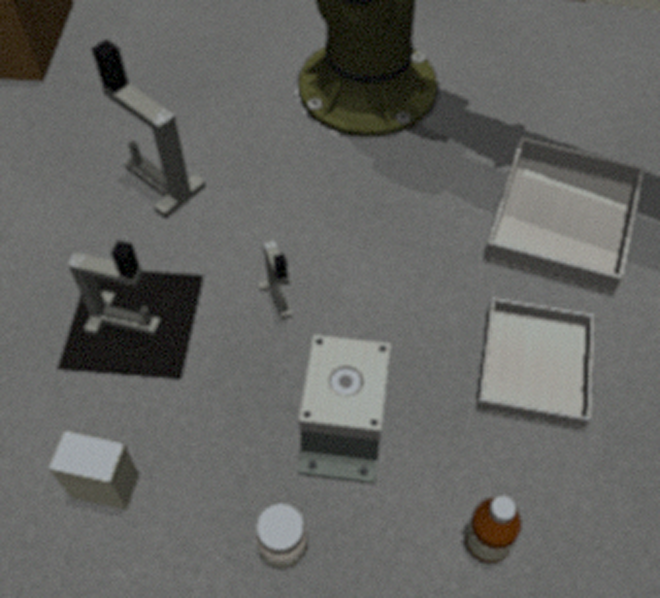

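{"method": "apply_moves", "body": {
  "targets": [
    [[40,-15,25],[0,0,0.1]],
    [[80,-45,50],[0,0,0.2]],
    [[120,-75,75],[0,0,0.3]],
    [[160,-105,100],[0,0,0.3]],
    [[200,-135,127],[0,0,0.3]],
    [[230,-170,127],[0,0,0.3]],
    [[255,-210,127],[0,0,0.3]],
    [[275,-250,127],[0,0,0.3]]
  ]
}}

```text
time_s: 1.8
tool_pos: [0.4671, 0.377, 0.35]
tool_rot: [180.0, 0.1, 179.7]
force: [0.8, 0.0, -0.0]
grip_width: 0.0873
```

{"method": "apply_moves", "body": {
  "targets": [
    [[10,-45,0],[0,0,0]],
    [[20,-90,0],[0,0,0]],
    [[30,-135,0],[0,0,0]],
    [[40,-180,0],[0,0,0]],
    [[50,-220,0],[0,0,0]],
    [[60,-260,0],[0,0,0]],
    [[60,-270,0],[0,0,0]],
    [[60,-270,0],[0,0,0]]
  ]
}}

```text
time_s: 2.6
tool_pos: [0.5257, 0.1062, 0.3499]
tool_rot: [180.0, 0.0, 179.5]
force: [0.3, 0.3, -0.8]
grip_width: 0.0873
```

```bash
cat >> h.py <<'E'
from scipy.spatial.transform import Rotation as Ro
def wr():
    o=env.get_obs(); p=env.read_camera('wrist')
    R=Ro.from_euler('xyz',o['tool_rot'],degrees=True).as_matrix()
    M=np.array(p['mount']); W=np.eye(4);W[:3,:3]=R;W[:3,3]=o['tool_pos']; p['W']=W@M
    return p
def wonz(p,u,v,z):
    K=np.array(p['camera_matrix']);x=(u-K[0,2])/K[0,0];y=(v-K[1,2])/K[1,1]
    th=np.hypot(x,y);d=np.array([np.sin(th)*x/max(th,1e-9),np.sin(th)*y/max(th,1e-9),np.cos(th)])
    d=p['W'][:3,:3]@d;c=p['W'][:3,3];return c+d*(z-c[2])/d[2]
def wproj(p,X):
    K=np.array(p['camera_matrix']);d=np.linalg.inv(p['W'])@np.append(X,1.);th=np.arctan2(np.hypot(d[0],d[1]),d[2]);n=np.hypot(d[0],d[1])
    return K[0,0]*th*d[0]/n+K[0,2],K[1,1]*th*d[1]/n+K[1,2]
E
python3 - <<'E'
from h import *
p=wr();save(p,'w1.png');np.savez('w1',W=p['W'],K=p['camera_matrix']);o=env.get_obs();print(o['tool_pos'],o['tool_rot'],o['qpos'],np.round(p['W'],3),p['camera_matrix'])
for t in ['stand','insert_center','tray','poker_grip']:
    for d in env.regions_of(p,t)[:2]:
        ys,xs=np.nonzero(d['region']);print(t,d['conf'],d['rect'],xs.mean(),ys.mean(),wonz(p,xs.mean(),ys.mean(),.09))
E
```

```text
[0.52535477 0.10878543 0.3496868 ] [1.79929404e+02 1.27228167e-02 1.79681091e+02] [-30.81328052   2.342963    17.00819987  87.60958037  -0.75051381
  90.120231    75.86067394] [[ 0.009  0.97   0.243  0.459]
 [ 1.    -0.009 -0.002  0.106]
 [ 0.001  0.243 -0.97   0.512]
 [ 0.     0.     0.     1.   ]] [[309.70691629   0.         321.49641242]
 [  0.         309.70691629 200.15407229]
 [  0.           0.           1.        ]]
stand 0.82 [276.4, 143.3, 346.6, 242.0] 309.05602594127186 192.59088452531074 [0.55384521 0.0885077  0.09      ]
insert_center 0.58 [298.7, 193.6, 325.2, 218.9] 309.3556910569106 204.66463414634146 [0.57130209 0.08860671 0.09      ]
tray 0.82 [400.6, 77.0, 479.4, 169.0] 439.62461448083417 122.93449845792334 [0.45368457 0.27408963 0.09      ]
tray 0.71 [389.0, 1.0, 500.1, 56.0] 448.0405348047538 22.51846349745331 [0.30198414 0.29098827 0.09      ]
poker_grip 0.91 [210.9, 83.0, 255.1, 124.8] 228.32526315789474 103.73368421052632 [ 0.42613363 -0.02194847  0.09      ]
poker_grip 0.64 [86.7, 143.6, 166.9, 179.4] 121.51885474860335 163.33938547486034 [ 0.50156597 -0.21212628  0.09      ]
```

View pics/w1.png

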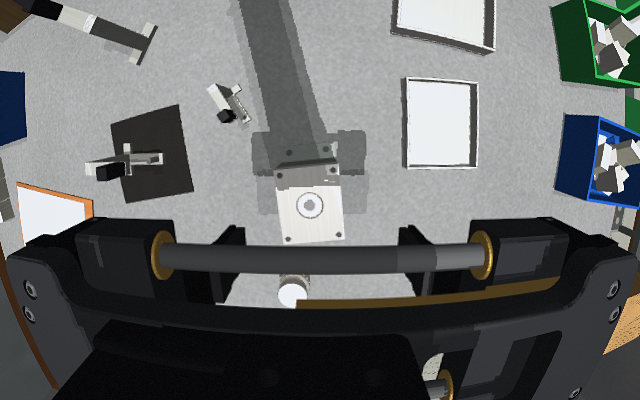

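Run:
```python
from h import *
f=np.load('w1.npz');p={'W':f['W'],'camera_matrix':f['K']}
im=cv2.imread('pics/w1.png');cv2.imwrite('pics/w1c.png',cv2.resize(im[130:250,260:365],None,fx=5,fy=5,interpolation=cv2.INTER_CUBIC))
for c in [(276,170),(338,163),(345,238),(283,243)]: print(np.round(wonz(p,*c,.092),4))
print(wonz(p,309.4,204.7,.091))
```

```text
[0.521  0.0435 0.092 ]
[0.5123 0.1288 0.092 ]
[0.6214 0.1394 0.092 ]
[0.6286 0.0488 0.092 ]
[0.57108851 0.08871052 0.091     ]
```

View pics/w1c.png

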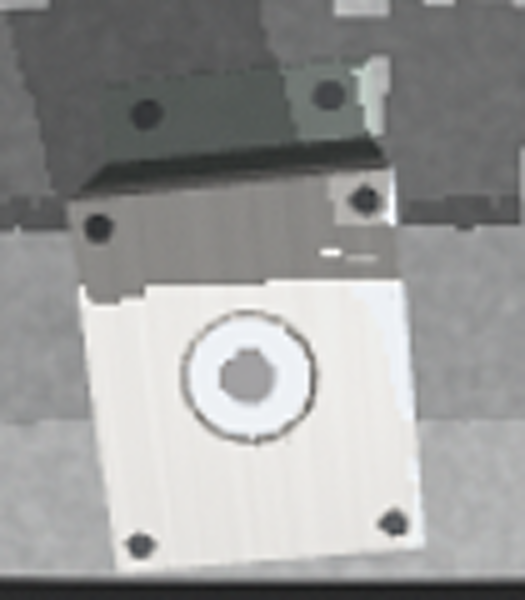

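{"method": "apply_moves", "body": {
  "targets": [
    [[-5,-45,0],[0,0,0]],
    [[-10,-90,0],[0,0,0]],
    [[-15,-135,0],[0,0,0]],
    [[-20,-180,0],[0,0,0]],
    [[-20,-225,0],[0,0,0]],
    [[-20,-270,0],[0,0,0]],
    [[-20,-310,0],[0,0,0]],
    [[-20,-310,0],[0,0,0]]
  ]
}}

```text
time_s: 3.65
tool_pos: [0.5041, -0.2074, 0.3496]
tool_rot: [-179.8, -0.0, 179.2]
force: [0.9, -0.1, -0.2]
grip_width: 0.087
```

Run:
```python
from h import *
p=wr();save(p,'w2.png');np.savez('w2',W=p['W'],K=p['camera_matrix']);o=env.get_obs();print(o['tool_pos'],o['tool_rot'],o['qpos'])
for t in ['poker_grip','poker_foot','mat_center']:
    for d in env.regions_of(p,t)[:2]:
        ys,xs=np.nonzero(d['region']);print(t,d['conf'],d['rect'],xs.mean(),ys.mean(),wonz(p,xs.mean(),ys.mean(),.003))
im=cv2.imread('pics/w2.png');cv2.imwrite('pics/w2c.png',cv2.resize(im[40:240,220:420],None,fx=3,fy=3,interpolation=cv2.INTER_CUBIC))
```

```text
[ 0.50505067 -0.20360373  0.34940669] [-1.79951424e+02 -2.18290004e-02  1.79479474e+02] [-13.42298735   3.3561348   34.51952884  87.09440597  -1.84799955
  90.1426826  110.5256257 ]
poker_grip 0.62 [277.1, 147.6, 351.9, 192.8] 313.57597684515196 171.9035214664737 [ 0.51620028 -0.22204375  0.003     ]
poker_grip 0.6 [410.1, 96.3, 471.1, 139.9] 436.5 117.4119373776908 [ 0.42227853 -0.0123331   0.003     ]
poker_foot 0.96 [404.2, 98.1, 464.0, 141.3] 435.871609403255 117.374321880651 [ 0.42227346 -0.01350097  0.003     ]
poker_foot 0.85 [253.3, 1.1, 332.0, 60.3] 297.66237799467615 21.87533274179237 [ 0.26166938 -0.24483098  0.003     ]
mat_center 0.73 [264.4, 106.2, 370.1, 214.0] 321.1674521763238 157.77321874133628 [ 0.4927489  -0.20912549  0.003     ]
```

View pics/w2c.png

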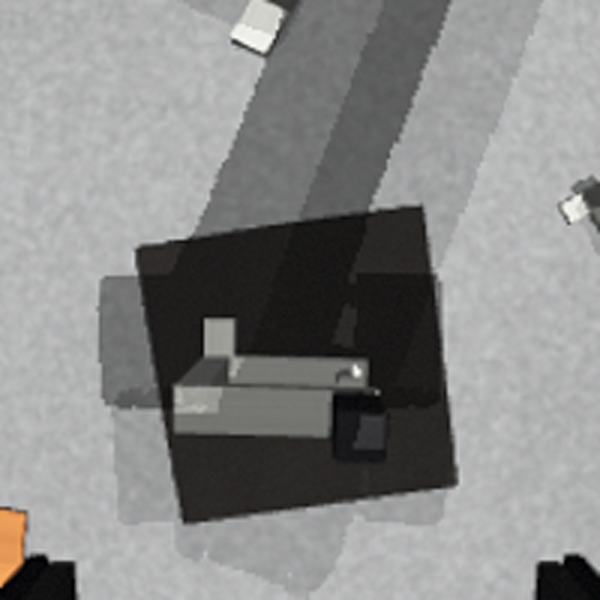

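Run:
```python
from h import *
f=np.load('w1.npz');p={'W':f['W'],'camera_matrix':f['K']}
S=[wonz(p,u/5+259.6,v/5+129.6,.092) for u,v in [(98,228),(366,200),(395,522),(140,545)]]
S=np.array(S)[:,:2];print(S.round(4),S.mean(0)); d=S[2]+S[3]-S[0]-S[1];e=S[1]+S[2]-S[0]-S[3];print('stand x ang',np.degrees(np.arctan2(d[1],d[0])),'y ang',np.degrees(np.arctan2(e[1],e[0])))
print('ring',wonz(p,250/5+259.6,377/5+129.6,.0915))
f=np.load('w2.npz');p={'W':f['W'],'camera_matrix':f['K']}
g=lambda u,v,z:wonz(p,u/3+219.7,v/3+39.7,z)
print('handle',g(359.5,437,.175))
for c in [(333,410),(386,410),(333,463),(386,463)]: print(g(*c,.175))
for c in [(174,385),(332,389),(174,432),(332,437)]: print('arm',g(*c,.127))
for c in [(230,355),(368,357),(230,386),(368,388)]: print('low',g(*c,.013))
M=[g(*c,.003)[:2] for c in [(136,247),(423,206),(458,485),(186,522)]];print(np.round(M,4),np.mean(M,0))
# from the top cam
p=env.read_camera('top');print(onz(p,180+587/2.667,90+267/2.667,.17), 'ring',onz(p,180+305/2.667,90+205/2.667,.091))
p=env.read_camera('scene');print(onz(p,160+125/2.0625,60+248/2.0625,.17),'ring',onz(p,160+346/2.0625,60+381/2.0625,.091))
```

```text
[[0.5283 0.0477]
 [0.5214 0.1217]
 [0.615  0.1301]
 [0.6217 0.0559]] [0.57161132 0.08882388]
stand x ang 5.083010561282105 y ang 95.22903101215785
ring [0.57139459 0.08900492 0.0915    ]
handle [ 0.5051411  -0.18818253  0.175     ]
[ 0.4949091  -0.19792116  0.175     ]
[ 0.49509367 -0.178388    0.175     ]
[ 0.51489468 -0.19805593  0.175     ]
[ 0.51512204 -0.1782816   0.175     ]
arm [ 0.49134099 -0.26343577  0.127     ]
arm [ 0.49412805 -0.1970843   0.127     ]
arm [ 0.51149303 -0.2642459   0.127     ]
arm [ 0.51461209 -0.19723683  0.127     ]
low [ 0.49143351 -0.24922909  0.013     ]
low [ 0.49351127 -0.17479224  0.013     ]
low [ 0.50837961 -0.24967555  0.013     ]
low [ 0.51045273 -0.17482357  0.013     ]
[[ 0.4312 -0.3006]
 [ 0.4114 -0.1437]
 [ 0.5679 -0.1226]
 [ 0.5879 -0.2784]] [ 0.49960727 -0.21132381]
[ 0.50174279 -0.18665423  0.17      ] ring [0.57178308 0.08706929 0.091     ]
[ 0.50391179 -0.18424062  0.17      ] ring [0.57408436 0.09043743 0.091     ]
```

Run:
```python
from h import *
for i in range(3): o=env.get_obs();print(o['time_s'],o['tool_pos'],o['tool_rot'],o['joint_velocities'].round(2))
```

```text
3.95 [ 0.50615208 -0.19928735  0.34935323] [ 1.79964090e+02 -3.85717204e-03  1.79945081e+02] [ 0.15 -0.05  0.4   0.03  0.19 -0.13  0.15]
3.95 [ 0.50615208 -0.19928735  0.34935323] [ 1.79964090e+02 -3.85717204e-03  1.79945081e+02] [ 0.15 -0.05  0.4   0.03  0.19 -0.13  0.15]
3.95 [ 0.50615208 -0.19928735  0.34935323] [ 1.79964090e+02 -3.85717204e-03  1.79945081e+02] [ 0.15 -0.05  0.4   0.03  0.19 -0.13  0.15]
```

{"method": "apply_moves", "body": {
  "targets": [
    [[0,0,0],[0,0,0]]
  ]
}}

```text
time_s: 4.05
tool_pos: [0.5059, -0.2, 0.3495]
tool_rot: [180.0, 0.0, 179.9]
force: [0.2, -0.3, 0.4]
grip_width: 0.0871
```

{"method": "apply_moves", "body": {
  "targets": [
    [[-1,12,-30],[0,0,-0.033]],
    [[-1,12,-70],[0,0,-0.033]],
    [[-1,12,-110],[0,0,-0.033]],
    [[-1,12,-145],[0,0,-0.033]],
    [[-1,12,-175],[0,0,-0.033]],
    [[-1,12,-195],[0,0,-0.033]],
    [[-1,12,-212],[0,0,-0.033]],
    [[-1,12,-214],[0,0,-0.033]]
  ]
}}

```text
time_s: 4.85
tool_pos: [0.5031, -0.1882, 0.1333]
tool_rot: [180.0, -0.2, 177.9]
force: [0.2, 0.4, 0.2]
grip_width: 0.0868
```

Run:
```python
from h import *
p=wr();save(p,'w3.png');o=env.get_obs();print(o['tool_pos'],o['tool_rot'],o['force'])
im=cv2.imread('pics/w3.png');cv2.imwrite('pics/w3c.png',im[60:360,120:520])
p=env.read_camera('scene');im=p['image'][130:270,150:310,::-1];cv2.imwrite('pics/s3.png',cv2.resize(im,None,fx=3,fy=3))
a=cv2.imread('pics/w3c.png');b=cv2.imread('pics/s3.png');b=cv2.resize(b,(400,350))[:300];cv2.imwrite('pics/c3.png',np.hstack([a,b]))
```

```text
[ 0.5038027  -0.18861694  0.13442971] [ 1.79976751e+02 -1.33977410e-01  1.77895625e+02] [-0.35568867  0.49409074 -0.28372271]
```

View pics/c3.png

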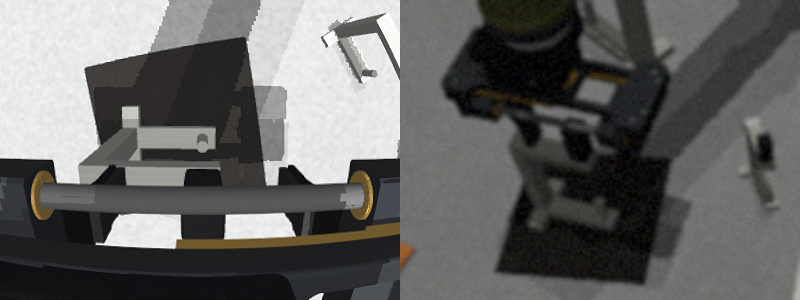

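Wrist view (left): black handle (about 203,190) sits centred between the two fingers (100 and 300). Closing now.

{"method": "apply_moves", "body": {
  "targets": [
    [[0,0,0],[0,0,0]],
    [[0,0,0],[0,0,0]],
    [[0,0,0],[0,0,0]],
    [[0,0,0],[0,0,0]],
    [[0,0,0],[0,0,0]],
    [[0,0,0],[0,0,0]],
    [[0,0,0],[0,0,0]]
  ],
  "hand": 0,
  "squeeze": 50
}}

```text
time_s: 5.65
tool_pos: [0.5044, -0.1895, 0.1355]
tool_rot: [180.0, 0.0, 177.8]
force: [0.7, -0.2, 1.0]
grip_width: 0.0392
```

{"method": "apply_moves", "body": {
  "targets": [
    [[0,0,1],[0,0,0]],
    [[0,0,4],[0,0,0]],
    [[0,0,7],[0,0,0]],
    [[0,0,10],[0,0,0]],
    [[0,0,10],[0,0,0]]
  ]
}}

```text
time_s: 6.15
tool_pos: [0.5044, -0.1895, 0.1455]
tool_rot: [180.0, -0.0, 177.8]
force: [0.1, -0.2, -4.3]
grip_width: 0.0196
```

Run:
```python
from h import *
o=env.get_obs();print(o['time_s'],o['tool_pos'],o['tool_rot'],o['force'],o['wrist_torque'],o['grip_width'])
```

```text
6.15 [ 0.50435157 -0.1894713   0.14552451] [ 1.79986490e+02 -4.39519832e-03  1.77832221e+02] [ 0.11510039 -0.17385557 -4.29920287] [ 0.14421439  0.01388154 -0.00078814] 0.019627292385447605
```

{"method": "apply_moves", "body": {
  "targets": [
    [[0,0,-1.5],[0,0,0]],
    [[0,0,-3],[0,0,0]],
    [[0,0,-3],[0,0,0]]
  ]
}}

```text
time_s: 6.45
tool_pos: [0.504, -0.1894, 0.1419]
tool_rot: [180.0, -0.1, 177.8]
force: [-0.6, -0.5, -3.8]
grip_width: 0.0195
```

{"method": "apply_moves", "body": {
  "targets": [
    [[0,0,-1],[0,0,0]],
    [[0,0,-1],[0,0,0]]
  ]
}}

```text
time_s: 6.65
tool_pos: [0.5043, -0.1895, 0.1413]
tool_rot: [180.0, -0.0, 177.8]
force: [0.2, -1.0, -3.7]
grip_width: 0.0194
```

{"method": "apply_moves", "body": {
  "targets": [
    [[0,0,-1],[0,0,0]],
    [[0,0,-1],[0,0,0]]
  ]
}}

```text
time_s: 6.85
tool_pos: [0.5044, -0.1895, 0.1404]
tool_rot: [180.0, -0.0, 177.8]
force: [-0.1, -0.1, -4.4]
grip_width: 0.0195
```

{"method": "apply_moves", "body": {
  "targets": [
    [[0,0,-1],[0,0,0]],
    [[0,0,-1],[0,0,0]]
  ]
}}

```text
time_s: 7.05
tool_pos: [0.5048, -0.1893, 0.1402]
tool_rot: [180.0, 0.0, 177.8]
force: [-1.6, 1.9, 2.2]
grip_width: 0.0196
```

{"method": "apply_moves", "body": {
  "targets": [
    [[0,0,10],[0,0,0]],
    [[3,5,30],[0,0,0.02]],
    [[15,30,40],[0,0,0.05]],
    [[30,60,40],[0,0,0.08]],
    [[45,90,40],[0,0,0.11]],
    [[60,120,40],[0,0,0.124]],
    [[72,145,35],[0,0,0.124]],
    [[78,158,30],[0,0,0.124]]
  ]
}}

```text
time_s: 7.85
tool_pos: [0.5836, -0.0263, 0.1688]
tool_rot: [179.9, 0.0, -174.7]
force: [0.0, -0.1, -3.5]
grip_width: 0.0197
```

{"method": "apply_moves", "body": {
  "targets": [
    [[0,0,-10],[0,0,0]],
    [[0,0,-20],[0,0,0]],
    [[0,0,-24],[0,0,0]],
    [[0,0,-24],[0,0,0]],
    [[0,0,-24],[0,0,0]]
  ]
}}

```text
time_s: 8.35
tool_pos: [0.5823, -0.0328, 0.1457]
tool_rot: [-180.0, 0.0, -175.2]
force: [0.4, 0.4, -2.9]
grip_width: 0.0195
```

Run:
```python
from h import *
o=env.get_obs();print(o['time_s'],o['tool_pos'],o['tool_rot'],o['force'],o['wrist_torque'],o['grip_width'],o['qpos'].round(1))
p=wr();np.savez('w4',W=p['W'],K=p['camera_matrix']);save(p,'w4.png');im=p['image'][60:260,170:470,::-1];a=cv2.resize(im,(780,520))[:300]
p=env.read_camera('scene');im=p['image'][170:320,220:420,::-1];b=cv2.resize(im,(400,300))
cv2.imwrite('pics/w4c.png',a);cv2.imwrite('pics/c4.png',np.hstack([a[:,80:480],b]))
s=np.array([.5715,.0888])
print('tip stand',(Ro.from_euler('z',-5.1,degrees=True).as_matrix()[:2,:2]@(o['tool_pos'][:2]-s))*1000)
```

```text
8.35 [ 0.58227557 -0.03281943  0.14565993] [-1.79993960e+02  1.34425568e-02 -1.75173254e+02] [ 0.35076783  0.381372   -2.85252429] [ 0.15315765 -0.02936841 -0.00504854] 0.019504448903167645 [-22.3  13.8  26.5  99.5  -6.6  68.2 100.8]
tip stand [-7.83653946e-02 -1.22095838e+02]
```

View pics/c4.png

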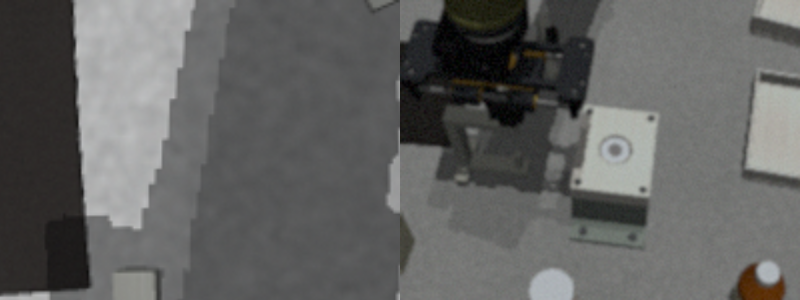

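{"method": "apply_moves", "body": {
  "targets": [
    [[-2,20,0],[0,0,0]],
    [[-5,50,0],[0,0,0]],
    [[-8,80,0],[0,0,0]],
    [[-10,105,0],[0,0,0]],
    [[-10.8,114.6,0],[0,0,0]],
    [[-10.8,114.6,3],[0,0,0]],
    [[-10.8,114.6,8],[0,0,0]],
    [[-10.8,114.6,9],[0,0,0]]
  ]
}}

```text
time_s: 9.25
tool_pos: [0.5726, 0.0807, 0.1556]
tool_rot: [-180.0, 0.1, -175.2]
force: [0.4, -0.5, -3.2]
grip_width: 0.0196
```

{"method": "apply_moves", "body": {
  "targets": [
    [[0,0,2],[0,0,0]],
    [[0,0,3],[0,0,0]],
    [[0,0,4],[0,0,0]],
    [[0,0,4],[0,0,0]]
  ]
}}

```text
time_s: 9.65
tool_pos: [0.5715, 0.0817, 0.1573]
tool_rot: [-179.9, -0.1, -175.1]
force: [2.9, -1.8, -12.6]
grip_width: 0.0201
```

{"method": "apply_moves", "body": {
  "targets": [
    [[0.9,0.06,0],[0,0,0]],
    [[1.8,0.24,0],[0,0,0]],
    [[2.7,0.53,0],[0,0,0]],
    [[3.5,0.94,0],[0,0,0]],
    [[3.5,0.94,0],[0,0,0]]
  ]
}}

```text
time_s: 10.15
tool_pos: [0.5737, 0.0836, 0.1574]
tool_rot: [-180.0, -0.2, -175.1]
force: [-1.6, -4.0, -16.0]
grip_width: 0.0198
```

{"method": "apply_moves", "body": {
  "targets": [
    [[0.7,0.5,0],[0,0,0]],
    [[1.4,1.1,0],[0,0,0]],
    [[2.0,1.8,0],[0,0,0]],
    [[2.56,2.56,0],[0,0,0]],
    [[2.56,2.56,0],[0,0,0]]
  ]
}}

```text
time_s: 10.65
tool_pos: [0.5762, 0.0861, 0.1571]
tool_rot: [-179.9, -0.2, -175.1]
force: [-2.1, -4.9, -16.7]
grip_width: 0.0193
```

{"method": "apply_moves", "body": {
  "targets": [
    [[0,0,-4],[0,0,0]],
    [[0.5,2,-4],[0,0,0]],
    [[0.94,3.5,-3],[0,0,0]],
    [[0.94,3.5,-1],[0,0,0]],
    [[0.94,3.5,-0.3],[0,0,0]],
    [[0.94,3.5,-0.3],[0,0,0]]
  ]
}}

```text
time_s: 11.25
tool_pos: [0.5794, 0.091, 0.1569]
tool_rot: [180.0, 0.1, -175.0]
force: [4.7, 1.2, -19.0]
grip_width: 0.0195
```

{"method": "apply_moves", "body": {
  "targets": [
    [[0,0,-4],[0,0,0]],
    [[-0.5,2,-4],[0,0,0]],
    [[-0.94,3.5,-3],[0,0,0]],
    [[-0.94,3.5,-1],[0,0,0]],
    [[-0.94,3.5,0],[0,0,0]],
    [[-0.94,3.5,0],[0,0,0]]
  ]
}}

```text
time_s: 11.85
tool_pos: [0.5774, 0.0944, 0.1569]
tool_rot: [180.0, -0.0, -175.0]
force: [3.9, 2.1, -17.8]
grip_width: 0.0197
```

{"method": "apply_moves", "body": {
  "targets": [
    [[0,0,-4],[0,0,0]],
    [[-1.5,1.5,-4],[0,0,0]],
    [[-2.56,2.56,-3],[0,0,0]],
    [[-2.56,2.56,-1],[0,0,0]],
    [[-2.56,2.56,0],[0,0,0]],
    [[-2.56,2.56,0],[0,0,0]]
  ]
}}

```text
time_s: 12.45
tool_pos: [0.5747, 0.0962, 0.1569]
tool_rot: [-180.0, -0.1, -175.1]
force: [2.2, 1.7, -15.4]
grip_width: 0.02
```

{"method": "apply_moves", "body": {
  "targets": [
    [[0,0,-4],[0,0,0]],
    [[-2,0.5,-4],[0,0,0]],
    [[-3.5,0.94,-3],[0,0,0]],
    [[-3.5,0.94,-1],[0,0,0]],
    [[-3.5,0.94,0],[0,0,0]],
    [[-3.5,0.94,0],[0,0,0]]
  ]
}}

```text
time_s: 13.05
tool_pos: [0.5712, 0.0971, 0.1569]
tool_rot: [-180.0, -0.1, -175.1]
force: [2.7, 0.5, -15.8]
grip_width: 0.0197
```

{"method": "apply_moves", "body": {
  "targets": [
    [[0,0,-4],[0,0,0]],
    [[-2,-1.5,-4],[0,0,0]],
    [[-3.2,-2.2,-3],[0,0,0]],
    [[-3.2,-2.2,-1],[0,0,0]],
    [[-3.2,-2.2,-0.4],[0,0,0]],
    [[-3.2,-2.2,-0.4],[0,0,0]]
  ]
}}

```text
time_s: 13.65
tool_pos: [0.5682, 0.0946, 0.1569]
tool_rot: [-180.0, -0.0, -175.1]
force: [2.6, -0.3, -14.0]
grip_width: 0.0194
```

{"method": "apply_moves", "body": {
  "targets": [
    [[0,0,-4],[0,0,0]],
    [[-1.5,-1.5,-4],[0,0,0]],
    [[-2.56,-2.56,-3],[0,0,0]],
    [[-2.56,-2.56,-1],[0,0,0]],
    [[-2.56,-2.56,0],[0,0,0]],
    [[-2.56,-2.56,0],[0,0,0]]
  ]
}}

```text
time_s: 14.25
tool_pos: [0.5656, 0.0921, 0.1569]
tool_rot: [-180.0, -0.0, -175.1]
force: [2.2, 0.4, -12.8]
grip_width: 0.0198
```

{"method": "apply_moves", "body": {
  "targets": [
    [[0,0,-4],[0,0,0]],
    [[-0.5,-2,-4],[0,0,0]],
    [[-0.94,-3.5,-3],[0,0,0]],
    [[-0.94,-3.5,-1],[0,0,0]],
    [[-0.94,-3.5,0],[0,0,0]],
    [[-0.94,-3.5,0],[0,0,0]]
  ]
}}

```text
time_s: 14.85
tool_pos: [0.5648, 0.0884, 0.157]
tool_rot: [-180.0, -0.0, -175.1]
force: [1.8, -0.8, -11.7]
grip_width: 0.0194
```

{"method": "apply_moves", "body": {
  "targets": [
    [[0,0,-4],[0,0,0]],
    [[0.5,-2,-4],[0,0,0]],
    [[0.94,-3.5,-3],[0,0,0]],
    [[0.94,-3.5,-1],[0,0,0]],
    [[0.94,-3.5,0],[0,0,0]],
    [[0.94,-3.5,0],[0,0,0]]
  ]
}}

```text
time_s: 15.45
tool_pos: [0.5662, 0.0855, 0.1583]
tool_rot: [180.0, 0.1, -175.1]
force: [-0.6, 0.0, -2.6]
grip_width: 0.0197
```

{"method": "apply_moves", "body": {
  "targets": [
    [[0,0,1],[0,0,0]],
    [[0,0,2.5],[0,0,0]],
    [[0,0,3.5],[0,0,0]],
    [[0,0,3.5],[0,0,0]]
  ]
}}

```text
time_s: 15.85
tool_pos: [0.566, 0.0854, 0.1615]
tool_rot: [180.0, 0.0, -175.1]
force: [0.8, -0.6, -3.6]
grip_width: 0.0197
```

{"method": "apply_moves", "body": {
  "targets": [
    [[0,0,1],[0,0,0]],
    [[0,0,2],[0,0,0]],
    [[0,0,3],[0,0,0]],
    [[0,0,4],[0,0,0]],
    [[0,0,4],[0,0,0]]
  ]
}}

```text
time_s: 16.35
tool_pos: [0.5654, 0.0849, 0.1644]
tool_rot: [-180.0, -0.1, -175.1]
force: [0.6, -0.1, -10.0]
grip_width: 0.0197
```

{"method": "apply_moves", "body": {
  "targets": [
    [[0,0,2],[0,0,0]],
    [[0,0,4],[0,0,0]],
    [[0,0,6],[0,0,0]],
    [[0,0,8],[0,0,0]],
    [[0,0,10],[0,0,0]],
    [[0,0,12],[0,0,0]],
    [[0,0,13.5],[0,0,0]],
    [[0,0,13.5],[0,0,0]]
  ]
}}

```text
time_s: 17.15
tool_pos: [0.5659, 0.0854, 0.1793]
tool_rot: [180.0, 0.0, -175.1]
force: [-0.2, -2.5, -8.7]
grip_width: 0.0197
```

{"method": "apply_moves", "body": {
  "targets": [
    [[0,0,0],[0,0,0]],
    [[0,0,0.5],[0,0,0]],
    [[0,0,0.5],[0,0,0]]
  ]
}}

```text
time_s: 17.45
tool_pos: [0.5659, 0.0853, 0.1794]
tool_rot: [180.0, 0.0, -175.1]
force: [-0.7, -1.5, -8.8]
grip_width: 0.0196
```

Run:
```python
from h import *
o=env.get_obs();print(o['time_s'],o['tool_pos'],o['tool_rot'],o['force'])
p=env.read_camera('scene');im=p['image'][190:310,250:410,::-1];a=cv2.resize(im,(400,300))
p=env.read_camera('top');im=p['image'][110:230,220:380,::-1];b=cv2.resize(im,(400,300))
cv2.imwrite('pics/c5.png',np.hstack([a,b]))
```

```text
17.45 [0.56590384 0.08533762 0.17935611] [ 1.79991027e+02  6.37243160e-03 -1.75060238e+02] [-0.65935868 -1.49829749 -8.75204871]
```

View pics/c5.png

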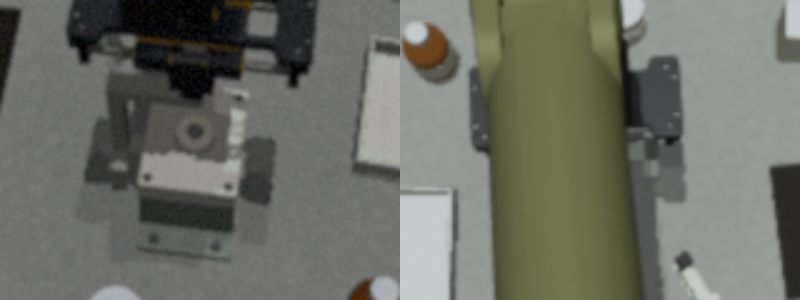

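{"method": "apply_moves", "body": {
  "targets": [
    [[0,0,-5],[0,0,0]],
    [[0,0,-13],[0,0,0]],
    [[0,0,-21],[0,0,0]],
    [[0,0,-28],[0,0,0]],
    [[0,0,-33.5],[0,0,0]],
    [[0,0,-34.5],[0,0,0]],
    [[0,0,-34.5],[0,0,0]]
  ]
}}

```text
time_s: 18.25
tool_pos: [0.5659, 0.0855, 0.1446]
tool_rot: [180.0, -0.0, -175.1]
force: [1.2, 0.3, -2.3]
grip_width: 0.0194
```

{"method": "apply_moves", "body": {
  "targets": [
    [[1,-15,0],[0,0,0]],
    [[4,-45,0],[0,0,0]],
    [[7,-80,0],[0,0,0]],
    [[10,-115,0],[0,0,0]],
    [[11,-125,0],[0,0,0]],
    [[11,-125,0],[0,0,0]],
    [[11,-125,0],[0,0,0]]
  ]
}}

```text
time_s: 18.95
tool_pos: [0.5769, -0.0391, 0.1449]
tool_rot: [179.9, 0.0, -175.1]
force: [0.3, 1.1, -3.6]
grip_width: 0.0197
```

{"method": "apply_moves", "body": {
  "targets": [
    [[-5,-5,20],[0,0,0]],
    [[-15,-30,35],[0,0,-0.03]],
    [[-28,-60,35],[0,0,-0.06]],
    [[-43,-90,35],[0,0,-0.09]],
    [[-58,-120,35],[0,0,-0.124]],
    [[-70,-145,35],[0,0,-0.124]],
    [[-72.5,-150,30],[0,0,-0.124]],
    [[-72.5,-150,20],[0,0,-0.124]]
  ]
}}

```text
time_s: 19.75
tool_pos: [0.5028, -0.1927, 0.1645]
tool_rot: [180.0, 0.0, 177.5]
force: [-0.6, 0.0, -3.8]
grip_width: 0.0198
```

{"method": "apply_moves", "body": {
  "targets": [
    [[0,0,-8],[0,0,0]],
    [[0,0,-14],[0,0,0]],
    [[0,0,-17],[0,0,0]],
    [[0,0,-19],[0,0,0]],
    [[0,0,-20],[0,0,0]],
    [[0,0,-20],[0,0,0]]
  ]
}}

```text
time_s: 20.35
tool_pos: [0.5046, -0.1895, 0.1448]
tool_rot: [-180.0, 0.0, 177.9]
force: [0.1, -0.3, -2.2]
grip_width: 0.0193
```

{"method": "apply_moves", "body": {
  "targets": [
    [[0,0,-1],[0,0,0]],
    [[0,0,-2],[0,0,0]],
    [[0,0,-3],[0,0,0]],
    [[0,0,-3],[0,0,0]]
  ]
}}

```text
time_s: 20.75
tool_pos: [0.5043, -0.1897, 0.1416]
tool_rot: [180.0, -0.0, 177.8]
force: [-0.2, 0.7, -3.5]
grip_width: 0.0193
```

{"method": "apply_moves", "body": {
  "targets": [
    [[0,0,-1],[0,0,0]],
    [[0,0,-1],[0,0,0]]
  ]
}}

```text
time_s: 20.95
tool_pos: [0.5043, -0.1896, 0.1407]
tool_rot: [180.0, -0.0, 177.8]
force: [-0.8, 0.4, -3.6]
grip_width: 0.02
```

{"method": "apply_moves", "body": {
  "targets": [
    [[0,0,-0.7],[0,0,0]],
    [[0,0,-0.7],[0,0,0]]
  ]
}}

```text
time_s: 21.15
tool_pos: [0.5045, -0.1896, 0.1402]
tool_rot: [180.0, 0.0, 177.8]
force: [0.2, -0.4, -3.4]
grip_width: 0.0195
```

{"method": "apply_moves", "body": {
  "targets": [
    [[0,0,-0.7],[0,0,0]],
    [[0,0,-0.7],[0,0,0]]
  ]
}}

```text
time_s: 21.35
tool_pos: [0.5048, -0.1895, 0.1401]
tool_rot: [180.0, 0.0, 177.9]
force: [-2.0, 1.8, 2.4]
grip_width: 0.02
```

Seated on the mat. Open and go up.

{"method": "apply_moves", "body": {
  "targets": [
    [[0,0,0],[0,0,0]],
    [[0,0,0],[0,0,0]],
    [[0,0,0],[0,0,0]],
    [[0,0,0],[0,0,0]],
    [[0,0,0],[0,0,0]],
    [[0,0,0],[0,0,0]],
    [[0,0,0],[0,0,0]],
    [[0,0,0],[0,0,0]]
  ],
  "hand": 87
}}

```text
time_s: 22.15
tool_pos: [0.5044, -0.1897, 0.1394]
tool_rot: [180.0, 0.0, 177.8]
force: [0.2, -0.2, -0.1]
grip_width: 0.0756
```

{"method": "apply_moves", "body": {
  "targets": [
    [[0,0,15],[0,0,0]],
    [[0,0,45],[0,0,0]],
    [[0,0,85],[0,0,0]],
    [[5,10,110],[0,0,0]],
    [[20,40,130],[0,0,0]],
    [[35,85,140],[0,0,0.06]],
    [[50,130,140],[0,0,0.12]],
    [[55,175,140],[0,0,0.12]]
  ]
}}

```text
time_s: 22.95
tool_pos: [0.5607, -0.0129, 0.2812]
tool_rot: [-180.0, 0.2, -175.2]
force: [0.4, -0.2, -0.4]
grip_width: 0.0871
```

Run:
```python
from h import *
env.read_camera('scene');env.read_camera('scene');o=env.get_obs();print(o['time_s'],o['tool_pos'],o['tool_rot'],o['grip_width'])
p=wr();save(p,'w6.png');np.savez('w6',W=p['W'],K=p['camera_matrix'])
for t in ['insert_center','stand','poker_foot']:
    for d in env.regions_of(p,t)[:2]:
        ys,xs=np.nonzero(d['region']);print(t,d['conf'],d['rect'],xs.mean(),ys.mean(),wonz(p,xs.mean(),ys.mean(),.106))
im=p['image'][:,:,::-1][60:260,60:460];cv2.imwrite('pics/w6c.png',cv2.resize(im,(800,400)))
```

```text
23.05 [ 0.56013726 -0.00553937  0.28004004] [ 1.79789047e+02  4.56436851e-02 -1.74592180e+02] 0.08717442555146196
insert_center 0.7 [384.4, 185.9, 418.8, 217.4] 399.92242424242426 200.5830303030303 [0.5698337  0.08611226 0.106     ]
insert_center 0.38 [142.4, 60.1, 240.1, 174.0] 195.01828045760112 119.52293902582852 [ 0.49732953 -0.15500993  0.106     ]
stand 0.95 [349.6, 128.3, 438.2, 244.1] 392.159364809301 183.3253934495959 [0.55084776 0.07397719 0.106     ]
poker_foot 0.78 [110.4, 103.1, 209.8, 141.7] 155.3637702503682 123.98478154148258 [ 0.50352694 -0.20808245  0.106     ]
poker_foot 0.76 [288.5, 36.8, 322.0, 96.3] 308.2060778727445 65.47958214624882 [ 0.43097124 -0.0316059   0.106     ]
```

View pics/w6c.png

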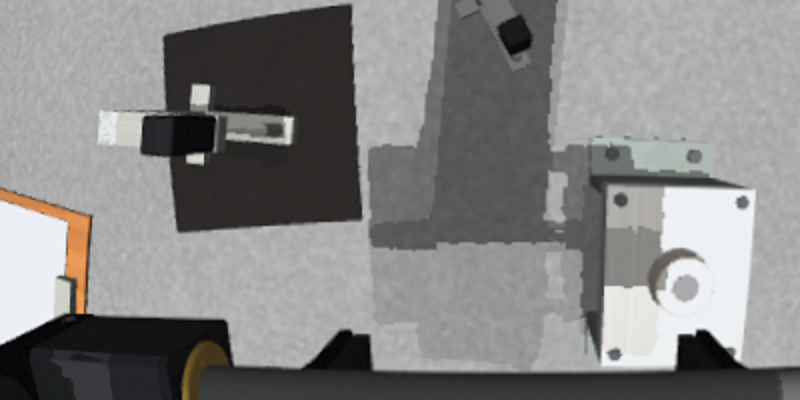

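{"method": "apply_moves", "body": {
  "targets": [
    [[3,45,0],[0,0,0]],
    [[8,85,-20],[0,0,0]],
    [[11.5,95,-60],[0,0,0]],
    [[11.5,95,-100],[0,0,0]],
    [[11.5,95,-130],[0,0,0]],
    [[11.5,95,-145],[0,0,0]],
    [[11.5,95,-145],[0,0,0]],
    [[11.5,95,-145],[0,0,0]]
  ]
}}

```text
time_s: 24.05
tool_pos: [0.572, 0.0794, 0.1359]
tool_rot: [180.0, 0.1, -175.4]
force: [0.5, 0.3, 1.1]
grip_width: 0.0868
```

{"method": "apply_moves", "body": {
  "targets": [
    [[0,0,0],[0,0,0]]
  ]
}}

```text
time_s: 24.15
tool_pos: [0.5725, 0.08, 0.1366]
tool_rot: [180.0, 0.2, -175.3]
force: [-0.8, 0.2, 0.2]
grip_width: 0.0874
```

{"method": "apply_moves", "body": {
  "targets": [
    [[-0.5,9,-10],[0,0,0]],
    [[-0.5,9,-22],[0,0,0]],
    [[-0.5,9,-32],[0,0,0]],
    [[-0.5,9,-36],[0,0,0]],
    [[-0.5,9,-36],[0,0,0]],
    [[-0.5,9,-36],[0,0,0]]
  ]
}}

```text
time_s: 24.75
tool_pos: [0.5705, 0.0891, 0.0983]
tool_rot: [-180.0, -0.0, -175.3]
force: [1.5, -0.1, -0.3]
grip_width: 0.0869
```

{"method": "apply_moves", "body": {
  "targets": [
    [[0,0,0],[0,0,0]]
  ]
}}

```text
time_s: 24.85
tool_pos: [0.5708, 0.0892, 0.0988]
tool_rot: [180.0, 0.1, -175.3]
force: [0.2, -0.0, 0.8]
grip_width: 0.087
```

Lower 3.3 mm, then close (about 0.8–0.9 s for this opening).

{"method": "apply_moves", "body": {
  "targets": [
    [[0.5,0,-2],[0,0,0]],
    [[0.5,0,-3.3],[0,0,0]],
    [[0.5,0,-3.3],[0,0,0]],
    [[0.5,0,-3.3],[0,0,0]],
    [[0.5,0,-3.3],[0,0,0]],
    [[0.5,0,-3.3],[0,0,0]],
    [[0.5,0,-3.3],[0,0,0]],
    [[0.5,0,-3.3],[0,0,0]]
  ],
  "hand": 0,
  "squeeze": 35
}}

```text
time_s: 25.65
tool_pos: [0.5709, 0.0894, 0.0951]
tool_rot: [180.0, 0.0, -175.3]
force: [-0.0, 0.4, 0.2]
grip_width: 0.0339
```

{"method": "apply_moves", "body": {
  "targets": [
    [[0,0,0],[0,0,0]],
    [[0,0,0],[0,0,0]],
    [[0,0,0],[0,0,0]],
    [[0,0,0],[0,0,0]]
  ]
}}

```text
time_s: 26.05
tool_pos: [0.5709, 0.0893, 0.0951]
tool_rot: [180.0, 0.0, -175.3]
force: [-0.0, -0.1, -0.0]
grip_width: 0.0338
```

{"method": "apply_moves", "body": {
  "targets": [
    [[0,0,1],[0,0,0]],
    [[0,0,2.5],[0,0,0]],
    [[0,0,4],[0,0,0]],
    [[0,0,4],[0,0,0]]
  ],
  "squeeze": 45
}}

```text
time_s: 26.45
tool_pos: [0.5702, 0.0891, 0.0987]
tool_rot: [-180.0, -0.1, -175.3]
force: [-0.1, -0.8, -5.1]
grip_width: 0.0335
```

Run:
```python
from h import *
o=env.get_obs();print(o['time_s'],o['tool_pos'],o['force'],o['wrist_torque'],o['grip_width'])
p=wr();a=cv2.resize(p['image'][140:290,220:420,::-1],(400,300))
p=env.read_camera('scene');b=cv2.resize(p['image'][190:310,250:410,::-1],(400,300))
cv2.imwrite('pics/c7.png',np.hstack([a,b]))
```

```text
26.45 [0.57017976 0.08913903 0.09865812] [-0.14357602 -0.7517865  -5.13728284] [-0.00130379  0.1275053  -0.01761158] 0.03347226948704802
```

View pics/c7.png

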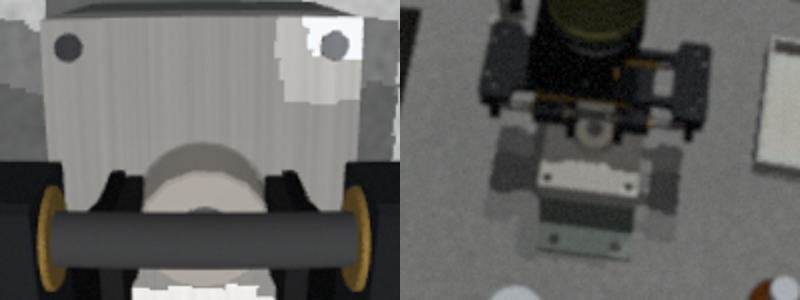

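{"method": "apply_moves", "body": {
  "targets": [
    [[0,0,1.5],[0,0,0]],
    [[0,0,3],[0,0,0]],
    [[0,0,5],[0,0,0]],
    [[0,0,7],[0,0,0]],
    [[0,0,10],[0,0,0]],
    [[0,0,15],[0,0,0]],
    [[0,0,20],[0,0,0]],
    [[0,0,20],[0,0,0]]
  ]
}}

```text
time_s: 27.35
tool_pos: [0.5717, 0.0894, 0.1203]
tool_rot: [180.0, 0.1, -175.3]
force: [0.3, 0.7, -0.4]
grip_width: 0.0339
```

Run:
```python
from h import *
o=env.get_obs();print(o['time_s'],o['tool_pos'],o['force'],o['wrist_torque'],o['grip_width'])
p=wr();a=cv2.resize(p['image'][140:290,220:420,::-1],(400,300))
p=env.read_camera('scene');b=cv2.resize(p['image'][200:290,270:390,::-1],(400,300),interpolation=cv2.INTER_CUBIC)
cv2.imwrite('pics/c8.png',np.hstack([a,b]))
```

```text
27.35 [0.57172739 0.08944199 0.12026879] [ 0.25316426  0.68729084 -0.39991563] [-0.01685399 -0.04820706  0.04282806] 0.033885888011563274
```

View pics/c8.png

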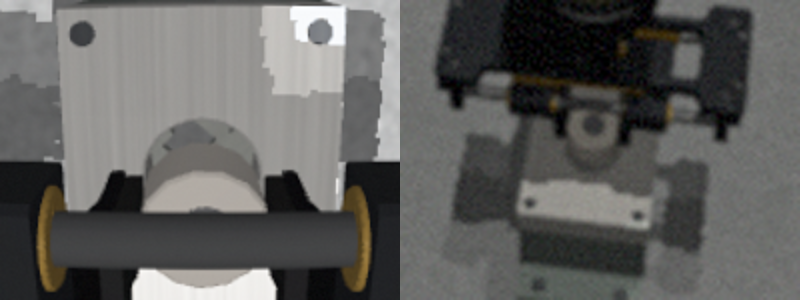

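Run:
```python
from h import *
f=np.load('w1.npz');p={'W':f['W'],'camera_matrix':f['K']}
print(wonz(p,439.6,122.9,.01))
for c in [(402,78),(478,80),(480,168),(405,168)]: print(wonz(p,*c,.03))
```

```text
[0.45258553 0.30581103 0.01      ]
[0.38357932 0.23371497 0.03      ]
[0.37479122 0.36974643 0.03      ]
[0.52540113 0.37877292 0.03      ]
[0.52784411 0.24044689 0.03      ]
```

{"method": "apply_moves", "body": {
  "targets": [
    [[0,0,20],[0,0,0]],
    [[-10,15,30],[0,0,0]],
    [[-25,45,30],[0,0,0]],
    [[-42,80,30],[0,0,0]],
    [[-60,115,30],[0,0,0]],
    [[-78,150,30],[0,0,0]],
    [[-95,182,30],[0,0,0]],
    [[-110,205,25],[0,0,0]]
  ]
}}

```text
time_s: 28.25
tool_pos: [0.4597, 0.2972, 0.1444]
tool_rot: [179.9, 0.0, -175.1]
force: [0.7, 0.5, -0.1]
grip_width: 0.0336
```

{"method": "apply_moves", "body": {
  "targets": [
    [[0,0,0],[0,0,0]],
    [[0,0,0],[0,0,0]]
  ]
}}

```text
time_s: 28.45
tool_pos: [0.4604, 0.2945, 0.1437]
tool_rot: [-180.0, -0.0, -175.2]
force: [0.8, -0.2, -0.7]
grip_width: 0.0335
```

{"method": "apply_moves", "body": {
  "targets": [
    [[-4,6,-15],[0,0,0]],
    [[-7,11,-40],[0,0,0]],
    [[-7,11,-70],[0,0,0]],
    [[-7,11,-95],[0,0,0]],
    [[-7,11,-112],[0,0,0]],
    [[-7,11,-120],[0,0,0]],
    [[-7,11,-121],[0,0,0]],
    [[-7,11,-121],[0,0,0]]
  ]
}}

```text
time_s: 29.25
tool_pos: [0.4544, 0.3052, 0.0233]
tool_rot: [180.0, 0.0, -175.3]
force: [0.4, -0.5, -1.2]
grip_width: 0.0337
```

{"method": "apply_moves", "body": {
  "targets": [
    [[0,0,-1],[0,0,0]],
    [[0,0,-2.5],[0,0,0]],
    [[0,0,-2.5],[0,0,0]]
  ]
}}

```text
time_s: 29.55
tool_pos: [0.4541, 0.3056, 0.021]
tool_rot: [180.0, 0.0, -175.3]
force: [1.0, -0.2, 0.4]
grip_width: 0.0335
```

{"method": "apply_moves", "body": {
  "targets": [
    [[0,0,-1],[0,0,0]],
    [[0,0,-1],[0,0,0]]
  ]
}}

```text
time_s: 29.75
tool_pos: [0.4539, 0.3054, 0.0196]
tool_rot: [180.0, 0.0, -175.3]
force: [-0.1, -0.1, -1.7]
grip_width: 0.0338
```

{"method": "apply_moves", "body": {
  "targets": [
    [[0,0,-1],[0,0,0]],
    [[0,0,-1],[0,0,0]]
  ]
}}

```text
time_s: 29.95
tool_pos: [0.4538, 0.3053, 0.0184]
tool_rot: [-180.0, -0.0, -175.3]
force: [-0.5, -0.4, -1.5]
grip_width: 0.0335
```

{"method": "apply_moves", "body": {
  "targets": [
    [[0,0,-1],[0,0,0]],
    [[0,0,-1],[0,0,0]]
  ]
}}

```text
time_s: 30.15
tool_pos: [0.4539, 0.3054, 0.0178]
tool_rot: [180.0, -0.0, -175.3]
force: [-0.6, -0.5, 2.5]
grip_width: 0.0335
```

{"method": "apply_moves", "body": {
  "targets": [
    [[0,0,-0.7],[0,0,0]],
    [[0,0,-0.7],[0,0,0]]
  ]
}}

```text
time_s: 30.35
tool_pos: [0.4539, 0.3054, 0.0176]
tool_rot: [180.0, -0.0, -175.3]
force: [-2.3, -0.5, 6.2]
grip_width: 0.0337
```

Contact with the tray floor. Release partially, then rise.

{"method": "apply_moves", "body": {
  "targets": [
    [[0,0,0.4],[0,0,0]],
    [[0,0,0.4],[0,0,0]],
    [[0,0,0.4],[0,0,0]],
    [[0,0,0.4],[0,0,0]],
    [[0,0,0.4],[0,0,0]]
  ],
  "hand": 56
}}

```text
time_s: 30.85
tool_pos: [0.4539, 0.3053, 0.0171]
tool_rot: [-180.0, -0.0, -175.3]
force: [0.5, 0.6, 0.2]
grip_width: 0.055
```

{"method": "apply_moves", "body": {
  "targets": [
    [[0,0,5],[0,0,0]],
    [[0,0,20],[0,0,0]],
    [[0,0,50],[0,0,0]],
    [[0,0,90],[0,0,0]],
    [[0,0,130],[0,0,0]],
    [[0,0,170],[0,0,0]],
    [[0,0,200],[0,0,0]],
    [[0,0,200],[0,0,0]]
  ]
}}

```text
time_s: 31.65
tool_pos: [0.4565, 0.307, 0.2241]
tool_rot: [179.6, 0.5, -175.3]
force: [-0.3, -0.2, 1.1]
grip_width: 0.0556
```

Run:
```python
from h import *
o=env.get_obs();print(o['time_s'],o['tool_pos'],o['force'],o['grip_width'])
p=env.read_camera('scene')
for t in ['insert_center','bottle','carton','jar','poker_grip']:
    for d in env.regions_of(p,t)[:2]: print(t,round(d['conf'],2),d['rect'])
b=p['image'][150:350,160:480,::-1]
cv2.imwrite('pics/c9.png',cv2.resize(b,(800,500),interpolation=cv2.INTER_CUBIC))
```

```text
31.65 [0.45645129 0.30699376 0.22408428] [-0.26407807 -0.19089599  1.12694465] 0.055626542582448216
insert_center 0.76 [410.0, 226.2, 426.1, 248.9]
bottle 0.7 [382.1, 300.4, 413.9, 332.2]
carton 0.67 [186.1, 269.2, 226.8, 306.9]
jar 0.59 [281.7, 306.8, 308.6, 336.4]
poker_grip 0.78 [204.0, 75.8, 258.1, 164.9]
poker_grip 0.77 [193.7, 177.4, 235.3, 221.5]
```

View pics/c9.png

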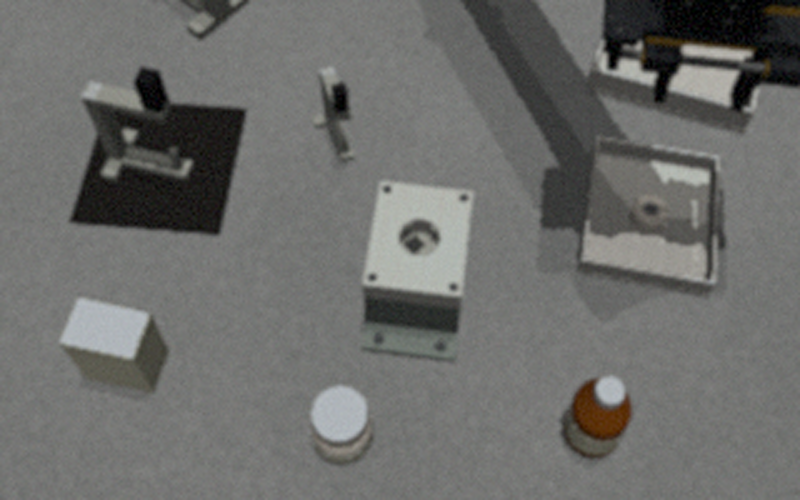

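The picture shows the seat flat in the tray (650,210) and the socket empty (420,237). The poker stands upright on its mat (140,130), and the bottle, carton and jar are where they were.

```bash
python3 -c "
from cell import env
print(env.sign_off())"
```

```text
the job is handed in; nothing more can be done
None
```

The job is done and handed in at about 32 s of the 72 s allowed, with the steps in the order you asked.

- **Poking:** I took the middle-sized poker, felt round the circle and found the hole at about 210°. Contact on the plate stayed around 15 N. I then pushed the seat up by about 16 mm, which leaves it about 14 mm proud.
- **Poker:** It went back upright on its mat, and I felt it touch down before letting go.
- **Seat:** I pulled it out with about 5 N of drag, lowered it into the smaller tray until it touched the floor, and released it there.

**Last checks:** The final scene picture shows the seat flat in the tray, the socket empty and the poker standing on its mat. The bottle, carton and jar appear where they were at the start. The gripper is clear of everything.

**Readings that disagreed:**
- The fingers read about 34 mm on the 36 mm seat. I put this down to soft pads, and the seat held firm throughout.
- The first probes round the circle were about 1.3 mm off in y, so I corrected them partway.
- My first poker lift began before the fingers had fully closed, so I set the height again by touching the mat.

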